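# Line up the stone elephants by height

## Robot

A 6-joint arm with a two-finger parallel gripper is mounted at the origin on the work surface. World frame = base frame: x ahead of the robot, y to its left, z up, the work surface at z = 0. Lengths are in mm, angles in rad, forces in N, time in s.
With the tool pointing down it reaches from about 300 to 775 mm from the base axis. Payload 14.6 kg.
Tool frame: the origin (TCP) lies midway between the tips of the shut fingers; the grasp point (between the pads) lies 19 mm behind it; z points along the fingers, y is the line along which they close (so a half turn about z gives the same grasp; the last joint's range is limited). The gripper opens to 94 mm and grips with 3 to 60 N. Pads are 16 mm wide; open, the fingers measure 119 mm over their backs; the gripper's body (75 mm by 177 mm) begins 78 mm behind the grasp point.
Start: joints at [-1.286, 0.3, 1.521, -0, 1.321, -0.067], TCP at [189.516, -516.307, 205.446] pointing down, gripper open.
Joint ranges: [-3.03, 3.03], [-0.79, 2.21], [0.23, 2.52], [-1.04, 4.18], [0, 3.07], [-2.55, 2.55]. Speed limits (rad/s): [2.22, 2.22, 2.57, 3.14, 3.14, 3.14].

## Interface

Orientations are given as [roll, pitch, yaw] about the fixed x, y, z axes, in that order (R = Rz(yaw) Ry(pitch) Rx(roll)).
In Python, from cell import manip gives the robot as it stands.
- The arm moves only by the shell command python3 -m creep 'ROWS' [OPENING] [FORCE]. ROWS is text: rows parted by semicolons, each of 6 numbers parted by spaces: the shift along the tool's x, y, z normalised to -1 to 1, where 1 is 4 cm, then the turn, a rotation vector about the tool's x, y, z normalised to -1 to 1, where 1 is pi rad. In form: dx dy dz ax ay az; .... A call has 1 to 20 rows; each row shifts and turns the commanded pose from where the row before left it, along the tool's axes as they then stand; what a row does not reach is not made up. A row lasts 1/8 s, in which the tool goes at most 62.5 mm and 10.7 degrees, less where a joint would pass 70% of its speed; a pose out of reach is approached as far as the arm can. A call with a number of a shift or a turn outside -1 to 1 is refused whole. A call with a gripper value outside its range is refused whole. OPENING is the closure, from 0 (fully open) to 1 (shut), set as the call begins (- or left out, the last holds). The fingers move at their own pace and stop on an object; FORCE is the grip in N (left out, the last holds). Time passes only in rows, so rows that do not move let the fingers close. It gives the time, the measured TCP pose, the force, the opening and the grip force at its end, in the units of the state.
- manip.read_state(): the state, without advancing time (a new reading comes with each control period).
- manip.camera(name): name is "side" or "top" or "wrist"; returns a dict with "color" (384x512x3 uint8, red, green, blue), "range_z" (384x512 float32, mm along the optical axis (not along the pixel's ray), 0 where there is no reading), "camera_matrix" (3x3 intrinsics, pixels), "T" (4x4, takes a point from camera to world coordinates). Camera axes: x right, y down, z forward; pixel columns grow to the right and rows downward; lengths in mm; the calibration is good to about 2 mm. The wrist camera is an equidistant fisheye: a pixel r from the principal point sees the ray r / f radians off the axis. A picture is of the moment at which its call begins.
- manip.sign_off(): hands the job in; it is judged then, once.
The state is a dict: "clock": time; "joints": joint angles; "qd": joint speeds; "effort": joint torques, N m; "eef_pos": TCP position; "eef_rot": TCP orientation; "wrist_force": force on the tool from outside, world axes, zero at the start; "moment": the same for the moment, N m; "finger_gap": finger opening in mm; "finger_force": force on a finger pad.
Only numpy, scipy, OpenCV 4.12 (cv2) and the standard library are available. Lean on these libraries where they do the work, as an engineer would, in place of code of your own. Each camera call takes 0.05 s, during which the arm holds its last target. There are 200 camera calls.

## Task

The biggest stone elephant already stands at one end of the display board. Line up the other four beside it, one centred on each free red felt pad, so that the heights fall step by step from the big one down to the smallest at the far end, all standing square to the board and looking straight out to the customers' side (away from you) as the big one does. Set them down gently without dropping or tipping any, and leave the big elephant and the lotus bowl where they are.

Things in the scene. Friction and masses are not known exactly. Their poses are not given: they have to be found in the camera images.
- ele_a: largest of the four loose white stone elephant, 102 mm tall, on the bench. Origin: underside, between the feet; x: where it looks (trunk), z up. Barrel body 51.0 mm wide, its axis along x 59.2 mm above the feet: grip there across y, above the origin. Trunk reaches 67.3 mm ahead, tail 51.0 mm behind, ears 34.7 mm to each side (rear edge 14.3 mm ahead). About 0.58 kg.
- ele_b: second largest loose white stone elephant, 86 mm tall, on the bench. Origin: underside, between the feet; x: where it looks (trunk), z up. Barrel body 43.0 mm wide, its axis along x 49.9 mm above the feet: grip there across y, above the origin. Trunk reaches 56.8 mm ahead, tail 43.0 mm behind, ears 29.2 mm to each side (rear edge 12.0 mm ahead). About 0.35 kg.
- ele_c: third largest loose white stone elephant, 72 mm tall, on the bench. Origin: underside, between the feet; x: where it looks (trunk), z up. Barrel body 36.0 mm wide, its axis along x 41.8 mm above the feet: grip there across y, above the origin. Trunk reaches 47.5 mm ahead, tail 36.0 mm behind, ears 24.5 mm to each side (rear edge 10.1 mm ahead). About 0.205 kg.
- ele_d: smallest white stone elephant, 60 mm tall, on the bench. Origin: underside, between the feet; x: where it looks (trunk), z up. Barrel body 30.0 mm wide, its axis along x 34.8 mm above the feet: grip there across y, above the origin. Trunk reaches 39.6 mm ahead, tail 30.0 mm behind, ears 20.4 mm to each side (rear edge 8.4 mm ahead). About 0.12 kg.
- pad_left: red felt pad, second from the left (+y) end of the display board (wood, 130 x 450 mm, 18 mm high). 90 x 64 mm, 2 mm thick, its top 20 mm above the bench; pads are 90 mm apart. Origin: centre of the underside; x: straight across the board to the customers' side, away from the robot; y: along the row, to the left. Free at the start.
- pad_mid: red felt pad in the middle of the display board (wood, 130 x 450 mm, 18 mm high). 90 x 64 mm, 2 mm thick, its top 20 mm above the bench; pads are 90 mm apart. Origin: centre of the underside; x: straight across the board to the customers' side, away from the robot; y: along the row, to the left. Free at the start.
- pad_right: red felt pad, second from the right (-y) end of the display board (wood, 130 x 450 mm, 18 mm high). 90 x 64 mm, 2 mm thick, its top 20 mm above the bench; pads are 90 mm apart. Origin: centre of the underside; x: straight across the board to the customers' side, away from the robot; y: along the row, to the left. Free at the start.
- pad_end: red felt pad at the end (left or right) farthest from the largest elephant, of the display board (wood, 130 x 450 mm, 18 mm high). 90 x 64 mm, 2 mm thick, its top 20 mm above the bench; pads are 90 mm apart. Origin: centre of the underside; x: straight across the board to the customers' side, away from the robot; y: along the row, to the left. Free at the start.
- lead: the largest white stone elephant, 120 mm tall above its own red felt (90 x 64 x 2 mm, stuck under its feet), standing at one end (left or right) of the display board, 90 mm from the nearest pad. Origin: centre of the felt's underside, 18 mm above the bench; x: where it looks (straight across the board, away from the robot). 82 mm wide, trunk 79 mm ahead. Not to be moved.
- bowl: white stone lotus bowl, about 100 mm across, 42 mm high, on the bench to one side. Origin: centre of its underside. Not to be moved.
There are look-alikes about, which are no part of the job. Leave any orange, pink or yellow look-alike of the ele_c alone.

How it is judged (in metres and radians):
At the end, for the whole second after the job is handed in: From the largest elephant outward, ele_a, ele_b, ele_c, ele_d stand on the pads: upright, released, at rest, within 13 mm of the pad centres, noses within 17 degrees of straight out to the customers' side. The largest has moved under 12 mm, the bowl under 25 mm (((y of lead in the frame of pad_mid above 0.1 m and horizontal distance between ele_a and pad_left below 0.013 m and z of ele_a in the frame of pad_left between -0.003 and 0.006 m and angle between the x axis of ele_a and the x axis of pad_left, either way round below 0.3 rad and y of lead in the frame of ele_a above 0.05 m and horizontal distance between ele_b and pad_mid below 0.013 m and z of ele_b in the frame of pad_mid between -0.003 and 0.006 m and angle between the x axis of ele_b and the x axis of pad_mid, either way round below 0.3 rad and y of lead in the frame of ele_b above 0.05 m and horizontal distance between ele_c and pad_right below 0.013 m and z of ele_c in the frame of pad_right between -0.003 and 0.006 m and angle between the x axis of ele_c and the x axis of pad_right, either way round below 0.3 rad and y of lead in the frame of ele_c above 0.05 m and horizontal distance between ele_d and pad_end below 0.013 m and z of ele_d in the frame of pad_end between -0.003 and 0.006 m and angle between the x axis of ele_d and the x axis of pad_end, either way round below 0.3 rad and y of lead in the frame of ele_d above 0.05 m) or (y of lead in the frame of pad_mid below -0.1 m and horizontal distance between ele_a and pad_right below 0.013 m and z of ele_a in the frame of pad_right between -0.003 and 0.006 m and angle between the x axis of ele_a and the x axis of pad_right, either way round below 0.3 rad and y of lead in the frame of ele_a below -0.05 m and horizontal distance between ele_b and pad_mid below 0.013 m and z of ele_b in the frame of pad_mid between -0.003 and 0.006 m and angle between the x axis of ele_b and the x axis of pad_mid, either way round below 0.3 rad and y of lead in the frame of ele_b below -0.05 m and horizontal distance between ele_c and pad_left below 0.013 m and z of ele_c in the frame of pad_left between -0.003 and 0.006 m and angle between the x axis of ele_c and the x axis of pad_left, either way round below 0.3 rad and y of lead in the frame of ele_c below -0.05 m and horizontal distance between ele_d and pad_end below 0.013 m and z of ele_d in the frame of pad_end between -0.003 and 0.006 m and angle between the x axis of ele_d and the x axis of pad_end, either way round below 0.3 rad and y of lead in the frame of ele_d below -0.05 m)) and angle between each of ele_a, ele_b, ele_c, ele_d, lead's own z axis and vertical below 0.12 rad and linear speed of each of ele_a, ele_b, ele_c, ele_d, lead below 0.02 m/s and contact force between each of ele_a, ele_b, ele_c, ele_d and the fingers below 0.05 N and distance of lead from where it was at the start of the episode below 0.012 m and distance of bowl from where it was at the start of the episode below 0.025 m); the robot touches nothing.
It fails at once if the largest elephant is pushed out of its place (distance of lead from where it was at the start of the episode above 0.015 m).
It fails at once if the lotus bowl is knocked or moved (distance of bowl from where it was at the start of the episode above 0.03 m).
It fails at once if an elephant is tipped over (angle between any of ele_a, ele_b, ele_c, ele_d, lead's own z axis and vertical above 0.7 rad).
It fails at once if an elephant is let fall (more than about 20 mm) or thrown ((linear speed of ele_a above 0.65 m/s and contact force between ele_a and the fingers below 0.05 N) or (linear speed of ele_b above 0.65 m/s and contact force between ele_b and the fingers below 0.05 N) or (linear speed of ele_c above 0.65 m/s and contact force between ele_c and the fingers below 0.05 N) or (linear speed of ele_d above 0.65 m/s and contact force between ele_d and the fingers below 0.05 N)).
It also fails if it takes over 112 s, if anything falls off the work surface, if the arm or the gripper's body presses on something with over 40 N, if the wrist force passes 120 N, or if a joint passes its speed limit or range.

## Working session

There is one attempt and no reset: what is moved stays moved. The work goes in short steps, Python scripts to look and compute and a shell command to move; the robot and the scene stay as the last step left them, time stands still between calls to the robot, and variables do not carry over. Pictures are saved under pics/ and viewed, at most 14 in all, crops included, and the job is handed in when it is done.

```bash
mkdir -p pics; python3 - <<'E'
from cell import manip
import cv2,numpy as np
s=manip.read_state();print(s)
for n in("top","side"):
    c=manip.camera(n);np.savez(f"pics/{n}0.npz",**c)
    cv2.imwrite(f"pics/{n}0.png",c["color"][:,:,::-1]);print(n,c["camera_matrix"],c["T"])
E
```

```text
{'clock': 0.0, 'joints': array([-1.28561519e+00,  3.00475270e-01,  1.52160584e+00,  1.23024333e-05,
        1.32072423e+00, -6.65952047e-02]), 'qd': array([ 0.00232432,  0.00096763, -0.00166026, -0.00095276, -0.00068985,
       -0.00119354]), 'effort': array([-7.82476745e-04, -5.31814992e+01, -3.52735662e+01,  7.07678357e-02,
        2.43098818e-02, -8.69456562e-05]), 'eef_pos': array([ 189.43506637, -516.04888812,  204.87357986]), 'eef_rot': array([-3.14038345e+00, -9.25888396e-05,  3.51773234e-01]), 'wrist_force': array([ 0.63826938, -0.11983734,  0.09726151]), 'moment': array([ 0.01703086, -0.02302986, -0.0461177 ]), 'finger_force': 0.0, 'finger_gap': 93.72852508383858}
top [[418.35139278   0.         258.92222308]
 [  0.         418.35139278 188.53490664]
 [  0.           0.           1.        ]] [[ 1.78979902e-02 -9.89260680e-01  1.45061947e-01  2.59242487e+02]
 [-9.99534609e-01 -1.41186262e-02  2.70412674e-02 -1.71320219e+01]
 [-2.47027872e-02 -1.45478420e-01 -9.89052982e-01  1.35203815e+03]
 [ 0.00000000e+00  0.00000000e+00  0.00000000e+00  1.00000000e+00]]
side [[460.04898491   0.         259.5077995 ]
 [  0.         460.04898491 185.87651076]
 [  0.           0.           1.        ]] [[ 9.89284414e-01 -9.25304172e-02  1.12935686e-01  2.86436481e+02]
 [-1.45826381e-01 -5.88381935e-01  7.95324692e-01 -1.11336544e+03]
 [-7.14240795e-03 -8.03271325e-01 -5.95570453e-01  8.70517725e+02]
 [ 0.00000000e+00  0.00000000e+00  0.00000000e+00  1.00000000e+00]]
```

View pics/top0.png

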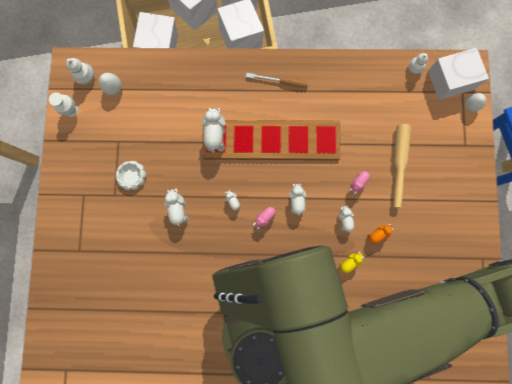

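View pics/side0.png

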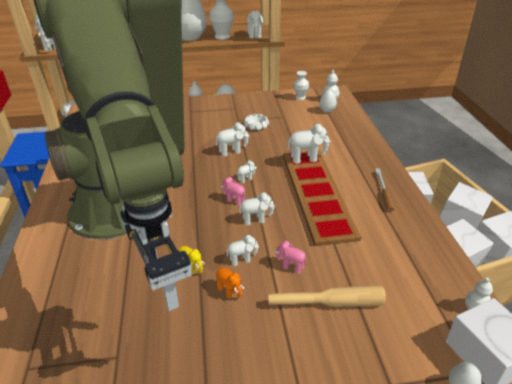

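The top view shows the lead at about (214,130), at the left end, with free pads at (244|271|299|327,139). The white elephants are a (176,208), d (233,201), b (298,198) and c (347,219). The coloured decoys are at (265,217), (360,182), (380,234) and (351,263), and the bowl is at (131,176). The side view agrees.

```bash
cat > h.py <<'E'
import numpy as np,cv2
def cloud(c):
    K=c["camera_matrix"];z=c["range_z"].astype(float);v,u=np.indices(z.shape)
    P=np.stack([(u-K[0,2])/K[0,0]*z,(v-K[1,2])/K[1,1]*z,z],-1)
    return P@c["T"][:3,:3].T+c["T"][:3,3]
def white(c):
    h=cv2.cvtColor(c["color"],cv2.COLOR_RGB2HSV);return (h[...,1]<60)&(h[...,2]>100)
def red(c):
    h=cv2.cvtColor(c["color"],cv2.COLOR_RGB2HSV);return ((h[...,0]<5)|(h[...,0]>174))&(h[...,1]>190)
def axis(xy):   # centre, angle of long axis
    (c,wh,a)=cv2.minAreaRect(xy.astype(np.float32));e=cv2.boxPoints((c,wh,a))
    d=e[1]-e[0];d2=e[2]-e[1];d=d if np.hypot(*d)>np.hypot(*d2) else d2
    return np.array(c),sorted(wh),np.degrees(np.arctan2(d[1],d[0]))
E
python3 - <<'E'
from h import *
T=np.load("pics/top0.npz");S=np.load("pics/side0.npz")
P=cloud(T);Q=cloud(S)
bench=P[340:370,60:200,2];print("bench z",np.median(bench))
m=red(T);n,l,st,ce=cv2.connectedComponentsWithStats(m.astype(np.uint8))
for i in range(1,n):
    if st[i,4]>50:
        p=P[l==i];print("pad",st[i],p.mean(0).round(1),np.median(p[:,2]).round(1),axis(p[:,:2]))
m=white(T)&(P[...,2]>8);n,l,st,ce=cv2.connectedComponentsWithStats(m.astype(np.uint8))
W=Q[white(S)&(Q[...,2]>8)]
for i in range(1,n):
    p=P[l==i]
    if st[i,4]<40 or p[:,1].__abs__().max()>400: continue
    c=np.median(p[:,:2],0);w=W[np.hypot(*(W[:,:2]-c).T)<75]
    print(ce[i].round(),st[i,4],"zmax",p[:,2].max().round(),"top",axis(p[:,:2]),"side n",len(w),"zmax",w[:,2].max().round() if len(w) else 0)
    if len(w): print("   both",axis(np.r_[p,w][:,:2]), "med diff highest", p[p[:,2]>p[:,2].max()-15].mean(0).round(),w[w[:,2]>w[:,2].max()-15].mean(0).round())
E
```

```text
bench z 1.3929369982167827
pad [234 126  19  26 488] [618.6  73.9  22.7] 20.0 (array([459.56054688,  49.33035278]), [69.5302734375, 416.3457336425781], np.float32(8.87406))
pad [262 126  19  27 482] [618.9 -16.3  25.5] 20.0 (array([462.17822266, -19.63924026]), [59.27841567993164, 405.7545166015625], np.float32(0.8389134))
pad [289 126  19  27 510] [ 618.2 -105.2   27.5] 19.9 (array([460.70718384, -82.27033234]), [70.51274108886719, 417.5548400878906], np.float32(-8.3321085))
pad [317 126  19  27 496] [ 619.8 -196.3   20. ] 20.0 (array([ 620.79052734, -196.91242981]), [59.99087905883789, 89.313232421875], np.float32(-0.23391238))
[261.  77.] 101 zmax 23.0 top (array([832.88549805,  15.14358139]), [15.893421173095703, 114.83121490478516], np.float32(79.31141)) side n 68 zmax 21.0
   both (array([835.19909668,  11.03190994]), [16.482175827026367, 121.42357635498047], np.float32(82.61766)) med diff highest [835.  21.  15.] [836.  15.  15.]
[213. 130.] 754 zmax 1352.0 top (array([470.74313354, 104.49588776]), [81.75945281982422, 481.06011962890625], np.float32(20.256319)) side n 953 zmax
[... 736 characters left out ...]
3195)) med diff highest [ 259.  -17. 1352.] [412. 276.  96.]
[232. 200.] 171 zmax 1352.0 top (array([346.42877197,  59.06189728]), [32.3741569519043, 229.3027801513672], np.float32(33.114697)) side n 230 zmax 61.0
   both (array([347.27529907,  59.17680359]), [38.09060287475586, 229.87030029296875], np.float32(31.510792)) med diff highest [ 259.  -17. 1352.] [419.  98.  51.]
[346. 219.] 272 zmax 1352.0 top (array([ 300.05407715, -155.51013184]), [76.113037109375, 278.3220520019531], np.float32(-58.27295)) side n 501 zmax 75.0
   both (array([ 299.83804321, -158.74789429]), [79.88589477539062, 283.6026916503906], np.float32(-58.272945)) med diff highest [ 259.  -17. 1352.] [ 375. -261.   66.]
```

```bash
cat >> h.py <<'E'
dims={'a':(102,67.3,51),'b':(86,56.8,43),'c':(72,47.5,36),'d':(60,39.6,30),'L':(120,79,60)}
def eles(T,guess,S=None):
    P=cloud(T);ok=T["range_z"]>0;m=white(T)&(P[...,2]>8)&ok
    if S is not None: Q=cloud(S);W=Q[white(S)&(Q[...,2]>8)&(S["range_z"]>0)]
    for k,g in guess.items():
        H,tr,ta=dims[k];R=tr*1.5
        p=P[m&(np.hypot(P[...,0]-g[0],P[...,1]-g[1])<R)];p=p[p[:,2]<200]
        for nm,p in [("top",p)]+([("both",np.r_[p,W[np.hypot(*(W[:,:2]-g).T)<R]])] if S is not None else []):
            c,wh,a=axis(p[:,:2]);d=np.array([np.cos(np.radians(a)),np.sin(np.radians(a))])
            hd=p[p[:,2]>p[:,2].max()-.12*H][:,:2].mean(0)
            if (hd-c)@d<0:d=-d
            o=c-d*(tr-ta)/2
            # mirror-symmetric barrel estimate: lateral median of points over the barrel
            q=(p[:,:2]-o);t=q@d;n=np.array([-d[1],d[0]]);s=q@n
            pc=np.linalg.svd(p[:,:2]-p[:,:2].mean(0),full_matrices=False)[2][0];pc=pc*np.sign(pc@d)
            print(k,nm,"orig",o.round(1),"yaw",np.degrees(np.arctan2(d[1],d[0])).round(1),"pca",np.degrees(np.arctan2(pc[1],pc[0])).round(1),"LxW",np.round(wh,0),"exp",tr+ta,"zmax",p[:,2].max().round(),"lat",((s.min()+s.max())/2).round(1),np.median(s[abs(t)<.3*ta]).round(1),len(p))
E
python3 - <<'E'
from h import *
T=np.load("pics/top0.npz");S=np.load("pics/side0.npz")
P=cloud(T);m=red(T)&(T["range_z"]>0);n,l,st,ce=cv2.connectedComponentsWithStats(m.astype(np.uint8))
for i in range(1,n):
    if st[i,4]>200: p=P[l==i];print("pad",p.mean(0).round(1),axis(p[:,:2]))
ini={k:P[v,u,:2] for k,(u,v) in dict(a=(176,208),b=(298,199),c=(346,219),d=(232,200),L=(214,130)).items()}
eles(T,ini,S)
w=white(T)&(T["range_z"]>0)&(abs(P[...,2]-25)<30)&(P[...,1]>300)&(P[...,0]<600)&(P[...,0]>400)
print("bowl",axis(P[w][:,:2]))
E
```

```text
pad [619.3  74.1  20. ] (array([620.14434814,  74.49761963]), [59.705726623535156, 87.12995910644531], np.float32(1.499907))
pad [620.3 -16.3  20. ] (array([619.93988037, -17.38441849]), [59.292396545410156, 90.20918273925781], np.float32(0.9277489))
pad [ 620.3 -105.7   19.7] (array([ 620.64044189, -105.75304413]), [59.71591567993164, 89.76889038085938], np.float32(0.44164124))
pad [ 619.8 -196.3   20. ] (array([ 620.79052734, -196.91242981]), [59.99087905883789, 89.313232421875], np.float32(-0.23391238))
a top orig [379. 278.] yaw 6.0 pca 12.9 LxW [ 53. 115.] exp 118.3 zmax 105.0 lat -0.0 -4.5 545
a both orig [379.3 273.1] yaw 11.1 pca 13.7 LxW [ 61. 115.] exp 118.3 zmax 105.0 lat -0.0 -9.7 1134
b top orig [ 411. -102.] yaw -0.9 pca 2.8 LxW [47. 98.] exp 99.8 zmax 90.0 lat 0.0 2.0 373
b both orig [ 412.3 -107. ] yaw 7.0 pca 3.7 LxW [ 54. 100.] exp 99.8 zmax 90.0 lat 0.0 -7.2 970
c top orig [ 354.9 -254. ] yaw 6.6 pca 10.0 LxW [39. 79.] exp 83.5 zmax 76.0 lat 0.0 1.8 271
c both orig [ 354.6 -258. ] yaw 9.7 pca 11.8 LxW [46. 81.] exp 83.5 zmax 76.0 lat 0.0 -7.2 772
d top orig [409.7 102.7] yaw 24.4 pca 29.0 LxW [32. 65.] exp 69.6 zmax 66.0 lat -0.0 -1.6 170
d both orig [411.2  97.4] yaw 34.5 pca 30.2 LxW [38. 71.] exp 69.6 zmax 66.0 lat 0.0 -4.5 400
L top orig [620.1 164.8] yaw -2.7 pca -0.8 LxW [ 68. 138.] exp 139 zmax 144.0 lat -0.0 -4.3 752
L both orig [622.4 156.8] yaw 7.0 pca -0.7 LxW [ 75. 139.] exp 139 zmax 144.0 lat 0.0 -11.5 1711
bowl (array([498.91873169, 572.20794678]), [182.1818389892578, 361.4239196777344], np.float32(89.67028))
```

```bash
cat >> h.py <<'E'
def go(x,y,z,yaw):
    from cell import manip
    from scipy.spatial.transform import Rotation as Ro
    s=manip.read_state();R=Ro.from_euler('xyz',s["eef_rot"]);G=Ro.from_euler('xyz',[np.pi,0,np.radians(yaw)])
    rv=(R.inv()*G).as_rotvec()
    # shift before turning (in present axes) and after turning
    d=np.array([x,y,z])-s["eef_pos"]
    print("clk",round(s["clock"],1),"pos",s["eef_pos"].round(1),"rot",np.degrees(s["eef_rot"]).round(1),"gap",round(s["finger_gap"],1),"F",s["wrist_force"].round(1))
    print("turn",(rv/np.pi).round(3),"shift now-axes",(R.inv().apply(d)/40).round(3),"after-turn axes",(G.inv().apply(d)/40).round(3))
E
python3 -c "
from h import *
go(355,-256,230,10)"
```

```text
clk 0.1 pos [ 189.4 -516.1  205. ] rot [-179.9   -0.    20.2] gap 94.1 F [ 0.  -0.1  0.5]
turn [-0.     0.     0.056] shift now-axes [ 6.126 -4.679 -0.621] after-turn axes [ 5.205 -5.685 -0.626]
```

```bash
python3 -m creep '0 0 0 0 0 0.028;0 0 0 0 0 0.028;0.65 -0.71 -0.08 0 0 0;0.65 -0.71 -0.08 0 0 0;0.65 -0.71 -0.08 0 0 0;0.65 -0.71 -0.08 0 0 0;0.65 -0.71 -0.08 0 0 0;0.65 -0.71 -0.08 0 0 0;0.65 -0.71 -0.08 0 0 0;0.65 -0.71 -0.08 0 0 0;0 0 0 0 0 0;0 0 0 0 0 0' 0 10
python3 - <<'E'
from h import *
from cell import manip
c=manip.camera("wrist");np.savez("pics/w1.npz",**c);cv2.imwrite("pics/w1.png",c["color"][:,:,::-1]);print(c["camera_matrix"],c["T"].round(3));go(355,-256,230,10)
E
```

```text
clock: 1.6
eef_pos: [354.3, -256.4, 230.9]
eef_rot: [-3.141, 0.0, 0.176]
wrist_force: [-0.0, 0.0, 0.1]
finger_gap: 94.0
finger_force: 0.0
[[297.31863964   0.         254.93486334]
 [  0.         297.31863964 188.98565686]
 [  0.           0.           1.        ]] [[ 1.75000e-01 -9.44000e-01 -2.79000e-01  4.36533e+02]
 [-9.84000e-01 -1.68000e-01 -5.00000e-02 -2.42408e+02]
 [ 1.00000e-03  2.84000e-01 -9.59000e-01  4.10425e+02]
 [ 0.00000e+00  0.00000e+00  0.00000e+00  1.00000e+00]]
clk 1.6 pos [ 354.2 -256.7  230.8] rot [-180.    0.   10.] gap 94.1 F [-0.6 -0.3  0.4]
turn [-0.  0.  0.] shift now-axes [ 0.024 -0.014  0.021] after-turn axes [ 0.024 -0.014  0.021]
```

View pics/w1.png

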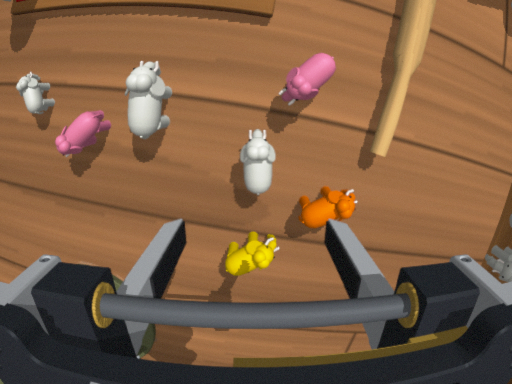

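The wrist view shows c at (257,163), pointing straight up the image. The fingers are at (160,260) and (350,270), with yellow at (250,255) and orange at (327,207) well clear.

```bash
cat >> h.py <<'E'
def wcloud(c):
    K=c["camera_matrix"];z=c["range_z"].astype(float);v,u=np.indices(z.shape)
    x=(u-K[0,2])/K[0,0];y=(v-K[1,2])/K[1,1];t=np.hypot(x,y)+1e-9;s=np.tan(np.minimum(t,1.4))/t
    return np.stack([x*s*z,y*s*z,z],-1)@c["T"][:3,:3].T+c["T"][:3,3]
def wele(c,k,g,zlo=10):
    P=wcloud(c);H,tr,ta=dims[k];m=white(c)&(c["range_z"]>0)&(P[...,2]>zlo)&(P[...,2]<zlo+1.1*H)&(np.hypot(P[...,0]-g[0],P[...,1]-g[1])<tr*1.3)
    n,l,st,_=cv2.connectedComponentsWithStats(m.astype(np.uint8));i=1+np.argmax(st[1:,4]);p=P[l==i]
    a,wh,ang=axis(p[:,:2]);pc=np.linalg.svd(p[:,:2]-p[:,:2].mean(0),full_matrices=False)[2][0];pc*=np.sign(pc[0])
    for nm,d in(("rect",np.array([np.cos(np.radians(ang)),np.sin(np.radians(ang))])),("pca",pc)):
        d=d*np.sign(d[0]);n=np.array([-d[1],d[0]]);t=p[:,:2]@d;s=p[:,:2]@n
        hi=p[:,2]>zlo-10+.45*H   # body and head only: lateral middle
        tm=(t.max()+t.min())/2-(tr-ta)/2
        b=abs(t-tm)<.3*ta;sm=(s[b&hi].max()+s[b&hi].min())/2
        print(k,nm,"orig",(tm*d+sm*n).round(1),"yaw",np.degrees(np.arctan2(d[1],d[0])).round(1),"L",(np.ptp(t)).round(1),"of",tr+ta,"body w",np.ptp(s[b&hi]).round(1),"zmax",p[:,2].max().round(1),len(p))
E
python3 - <<'E'
from h import *
c=np.load("pics/w1.npz")
wele(c,'c',(355,-256));wele(c,'b',(411,-105))
P=wcloud(c);print("bench",P[200,200],P[30,200])
E
```

```text
c rect orig [ 359.5 -257.4] yaw 2.8 L 81.3 of 83.5 body w 41.2 zmax 73.8 1564
c pca orig [ 359.1 -259.1] yaw 10.2 L 81.1 of 83.5 body w 39.3 zmax 73.8 1564
b rect orig [ 416.3 -106.6] yaw -3.5 L 99.0 of 99.8 body w 44.6 zmax 87.8 2396
b pca orig [ 415.8 -108.6] yaw 4.5 L 98.8 of 99.8 body w 41.7 zmax 87.8 2396
bench [ 2.86158665e+02 -1.87287194e+02 -1.15482173e-01] [ 527.49318091 -150.15534371    1.2218446 ]
```

```bash
python3 -c "
from h import *
go(357,-258.3,23,10.2)"
```

```text
clk 1.6 pos [ 354.2 -256.7  230.8] rot [-180.    0.   10.] gap 94.1 F [-0.6 -0.3  0.4]
turn [-0.     0.    -0.001] shift now-axes [0.065 0.053 5.196] after-turn axes [0.063 0.052 5.196]
```

```bash
python3 -m creep '0.065 0.053 0 0 0 0;0 0 0.8 0 0 0;0 0 0.8 0 0 0;0 0 0.8 0 0 0;0 0 0.8 0 0 0;0 0 0.6 0 0 0;0 0 0.5 0 0 0;0 0 0.4 0 0 0;0 0 0.3 0 0 0;0 0 0.2 0 0 0;0 0 0 0 0 0;0 0 0 0 0 0' 0.3 15 && python3 -m creep '0 0 0 0 0 0;0 0 0 0 0 0;0 0 0 0 0 0;0 0 0 0 0 0;0 0 0 0 0 0;0 0 0 0 0 0;0 0 0 0 0 0;0 0 0 0 0 0' 1 15; python3 -c "
from h import *
go(620,-105.7,110,0)"
```

```text
clock: 3.15
eef_pos: [357.7, -258.1, 23.5]
eef_rot: [3.141, -0.0, 0.176]
wrist_force: [-0.1, 0.1, 0.3]
finger_gap: 66.0
finger_force: 0.0
clock: 4.15
eef_pos: [357.6, -257.9, 23.1]
eef_rot: [3.141, -0.0, 0.176]
wrist_force: [1.1, -0.9, 2.4]
finger_gap: 35.1
finger_force: 15.0
clk 4.2 pos [ 357.6 -257.9   23.1] rot [180.   -0.   10.1] gap 35.1 F [ 1.1 -0.9  2.4]
turn [ 0.    -0.     0.056] shift now-axes [ 7.126 -2.599 -2.171] after-turn axes [ 6.561 -3.806 -2.172]
```

```bash
python3 -m creep '0 0 -0.1 0 0 0;0 0 -0.2 0 0 0;0 0 -0.4 0 0 0;0 0 -0.5 0 0 0;0 0 -0.5 0 0 0;0 0 -0.3 0 0 0;0 0 -0.17 0 0 0;0 0 0 0 0 0.014;0 0 0 0 0 0.014;0 0 0 0 0 0.014;0 0 0 0 0 0.014;0 0 0 0 0 0' && python3 -m creep '0.2 -0.11 0 0 0 0;0.5 -0.29 0 0 0 0;0.6 -0.35 0 0 0 0;0.7 -0.41 0 0 0 0;0.7 -0.41 0 0 0 0;0.7 -0.41 0 0 0 0;0.7 -0.41 0 0 0 0;0.7 -0.41 0 0 0 0;0.6 -0.35 0 0 0 0;0.6 -0.35 0 0 0 0;0.35 -0.2 0 0 0 0;0.2 -0.11 0 0 0 0;0 0 0 0 0 0;0 0 0 0 0 0' ; python3 - <<'E'
from h import *
from cell import manip
go(620,-105.7,43.5,0)
c=manip.camera("wrist");cv2.imwrite("pics/w2.png",c["color"][:,:,::-1]);z=manip.read_state()["eef_pos"];wele(c,'c',z[:2],z[2]-22.8+10)
P=wcloud(c);ok=red(c)&(c["range_z"]>0);n,l,st,ce=cv2.connectedComponentsWithStats(ok.astype(np.uint8))
for i in range(1,n):
    if st[i,4]>200:p=P[l==i];print(ce[i].round(),p.mean(0).round(1),axis(p[:,:2]))
E
```

```text
clock: 5.65
eef_pos: [357.3, -257.7, 109.5]
eef_rot: [-3.141, 0.001, 0.0]
wrist_force: [0.6, 0.4, -1.0]
finger_gap: 35.6
finger_force: 15.0
clock: 7.4
eef_pos: [619.1, -105.7, 109.8]
eef_rot: [3.142, 0.0, -0.0]
wrist_force: [-0.6, -0.3, -1.5]
finger_gap: 35.2
finger_force: 15.0
clk 7.4 pos [ 619.1 -105.7  109.8] rot [180.   0.  -0.] gap 35.2 F [-0.6 -0.3 -1.5]
turn [ 0.  0. -0.] shift now-axes [0.022 0.    1.658] after-turn axes [0.022 0.    1.658]
c rect orig [ 623.3 -103.6] yaw -28.2 L 75.5 of 83.5 body w 53.4 zmax 176.3 8696
c pca orig [ 620.3 -106.4] yaw 1.2 L 81.1 of 83.5 body w 60.1 zmax 176.3 8696
[258. 163.] [ 647.7 -109.6   20.7] (array([ 637.66912842, -108.33226013]), [62.201759338378906, 64.2803726196289], np.float32(-89.66672))
[166. 186.] [625.1 -19.5  20.3] (array([622.58795166, -18.4089241 ]), [64.124755859375, 91.2255630493164], np.float32(0.40160912))
[348. 185.] [ 626.1 -197.3   20.4] (array([ 623.85809326, -198.40864563]), [64.44596099853516, 91.01397705078125], np.float32(0.28500608))
[ 89. 187.] [624.4  69.8  20.2] (array([622.89697266,  71.53448486]), [65.09625244140625, 89.79081726074219], np.float32(0.52541095))
[ 33. 187.] [624.9 154.2  20.1] (array([622.78479004, 161.20300293]), [65.70719146728516, 89.19343566894531], np.float32(-0.58255583))
```

View pics/w2.png

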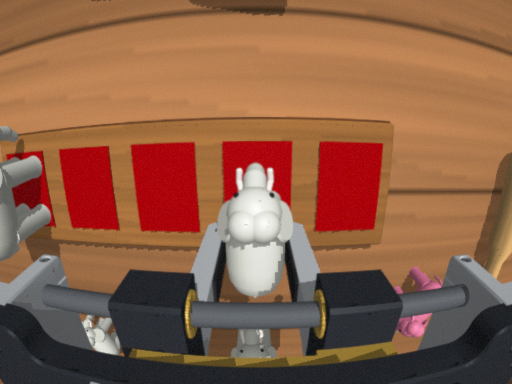

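The held elephant c sits upright in the fingers at (255,230) over the pad at (258,163). The other pads are at (89|166|348,186), and the lead is at the left edge.

```bash
python3 -m creep '0.07 0.035 0 0 0 0;0 0 0.3 0 0 0;0 0 0.4 0 0 0;0 0 0.3 0 0 0;0 0 0.25 0 0 0;0 0 0.15 0 0 0;0 0 0.1 0 0 0;0 0 0.07 0 0 0;0 0 0.05 0 0 0;0 0 0.03 0 0 0;0 0 0 0 0 0;0 0 0 0 0 0;0 0 0 0 0 0'
```

```text
clock: 9.07
eef_pos: [622.3, -106.9, 43.9]
eef_rot: [3.142, -0.0, -0.0]
wrist_force: [-0.9, -0.5, -1.4]
finger_gap: 35.0
finger_force: 15.0
```

```bash
python3 -m creep '0 0 0.02 0 0 0;0 0 0 0 0 0;0 0 0 0 0 0' && python3 -m creep '0 0 0 0 0 0;0 0 0 0 0 0;0 0 0 0 0 0;0 0 0 0 0 0;0 0 -0.1 0 0 0;0 0 -0.2 0 0 0;0 0 -0.5 0 0 0;0 0 -0.6 0 0 0;0 0 -0.6 0 0 0;0 0 -0.8 0 0 0;0 0 -0.8 0 0 0;0 0 -0.8 0 0 0;0 0 0 0 0 0' 0.45; python3 - <<'E'
from h import *
from cell import manip
go(414,-107.5,230,4.5)
c=manip.camera("wrist");wele(c,'c',(622,-107),28)
P=wcloud(c);ok=red(c)&(c["range_z"]>0);n,l,st,ce=cv2.connectedComponentsWithStats(ok.astype(np.uint8))
for i in range(1,n):
    if st[i,4]>200:p=P[l==i];print(ce[i].round(),p.mean(0).round(1),axis(p[:,:2]))
E
```

```text
clock: 9.45
eef_pos: [622.4, -106.9, 43.2]
eef_rot: [3.142, -0.0, -0.0]
wrist_force: [-1.6, 0.0, 1.6]
finger_gap: 35.7
finger_force: 15.0
clock: 11.08
eef_pos: [623.1, -107.0, 223.2]
eef_rot: [3.14, -0.006, 0.0]
wrist_force: [0.4, -1.1, -0.4]
finger_gap: 51.7
finger_force: 0.0
clk 11.1 pos [ 623.1 -107.   223.2] rot [179.9  -0.3   0. ] gap 51.7 F [ 0.4 -1.1 -0.4]
turn [ 0.    -0.002 -0.025] shift now-axes [-5.227  0.012 -0.2  ] after-turn axes [-5.213 -0.398 -0.17 ]
c rect orig [ 624.  -107.6] yaw -2.4 L 79.1 of 83.5 body w 38.7 zmax 94.3 1790
c pca orig [ 624.  -108.8] yaw 0.5 L 79.2 of 83.5 body w 40.0 zmax 94.3 1790
[189. 168.] [624.3 -19.1  20.3] (array([623.4644165, -18.3759079]), [64.3196792602539, 89.7594223022461], np.float32(0.09808269))
[237. 163.] [629.4 -83.9  20.3] (array([623.37426758, -90.31945038]), [28.369680404663086, 90.87806701660156], np.float32(-1.3878282))
[274. 162.] [ 630.9 -133.    20.3] (array([ 623.7923584 , -126.46408844]), [27.163061141967773, 89.95844268798828], np.float32(1.092662))
[322. 167.] [ 625.4 -197.7   20.4] (array([ 624.48742676, -198.39428711]), [63.936317443847656, 89.34749603271484], np.float32(0.074581206))
[128. 169.] [623.6  70.3  20.2] (array([622.66711426,  71.48766327]), [64.19683837890625, 89.43840789794922], np.float32(0.7109668))
[ 82. 169.] [625.8 149.3  20.1] (array([622.99462891, 156.9309845 ]), [56.13886260986328, 89.07831573486328], np.float32(0.9628148))
```

```bash
python3 -m creep '-0.2 0 -0.1 0 0 -0.006;-0.6 0 -0.1 0 0 -0.006;-0.8 0 0 0 0 -0.006;-0.9 0 0 0 0 -0.007;-0.9 -0.1 0 0 0 0;-0.8 -0.1 0 0 0 0;-0.6 -0.1 0 0 0 0;-0.4 -0.06 0 0 0 0;0 0 0 0 0 0;0 0 0 0 0 0' 0.2;  python3 - <<'E'
from h import *
from cell import manip
go(414,-107,31,4.5)
c=manip.camera("wrist");wele(c,'b',(414,-107));wele(c,'d',(410,100))
E
```

```text
clock: 12.38
eef_pos: [413.8, -104.7, 226.9]
eef_rot: [-3.141, 0.0, 0.079]
wrist_force: [1.0, 0.4, -0.9]
finger_gap: 75.5
finger_force: 0.0
clk 12.4 pos [ 413.8 -104.7  226.9] rot [-180.     0.     4.5] gap 75.5 F [ 1.   0.4 -0.9]
turn [-0.  0.  0.] shift now-axes [1.000e-03 5.900e-02 4.898e+00] after-turn axes [0.    0.058 4.898]
b rect orig [ 417.  -106.9] yaw 5.6 L 95.6 of 99.8 body w 47.3 zmax 88.1 2394
b pca orig [ 416.9 -105.8] yaw 3.5 L 95.7 of 99.8 body w 48.7 zmax 88.1 2394
d rect orig [414.6  95.6] yaw 28.7 L 69.0 of 69.6 body w 27.9 zmax 62.1 1010
d pca orig [414.7  95.6] yaw 29.7 L 69.1 of 69.6 body w 28.1 zmax 62.1 1010
```

```bash
python3 -m creep '0 0.01 0.4 0 0 0;0 0 0.8 0 0 0;0 0 0.8 0 0 0;0 0 0.8 0 0 0;0 0 0.6 0 0 0;0 0 0.5 0 0 0;0 0 0.4 0 0 0;0 0 0.3 0 0 0;0 0 0.2 0 0 0;0 0 0.1 0 0 0;0 0 0 0 0 0;0 0 0 0 0 0' 0.2 20 && python3 -m creep '0 0 0 0 0 0;0 0 0 0 0 0;0 0 0 0 0 0;0 0 0 0 0 0;0 0 0 0 0 0;0 0 0 0 0 0;0 0 0 0 0 0;0 0 0 0 0 0' 1 20; python3 -c "
from h import *
go(622,-17,120,0)"
```

```text
clock: 13.92
eef_pos: [413.8, -105.1, 31.4]
eef_rot: [3.141, -0.001, 0.079]
wrist_force: [0.5, 0.2, 0.2]
finger_gap: 75.6
finger_force: 0.0
clock: 14.92
eef_pos: [413.7, -105.1, 31.1]
eef_rot: [3.141, -0.0, 0.078]
wrist_force: [-0.5, -1.3, 0.6]
finger_gap: 42.2
finger_force: 20.0
clk 14.9 pos [ 413.7 -105.1   31.1] rot [180.   -0.    4.5] gap 42.2 F [-0.5 -1.3  0.6]
turn [ 0.    -0.     0.025] shift now-axes [ 5.365 -1.788 -2.222] after-turn axes [ 5.208 -2.203 -2.223]
```

```bash
python3 -m creep '0 0 -0.1 0 0 0;0 0 -0.2 0 0 0;0 0 -0.4 0 0 0;0 0 -0.5 0 0 0;0 0 -0.5 0 0 0;0 0 -0.3 0 0 0;0 0 -0.22 0 0 0;0 -0.2 0 0 0 0.005;0 -0.4 0 0 0 0.01;0 -0.5 0 0 0 0.01;0 -0.5 0 0 0 0;0 -0.4 0 0 0 0;0 -0.2 0 0 0 0;0 0 0 0 0 0' && python3 -m creep '0.2 0 0 0 0 0;0.4 0 0 0 0 0;0.6 0 0 0 0 0;0.7 0 0 0 0 0;0.7 0 0 0 0 0;0.7 0 0 0 0 0;0.6 0 0 0 0 0;0.6 0 0 0 0 0;0.4 0 0 0 0 0;0.25 0 0 0 0 0;0.1 0 0 0 0 0;0 0 0 0 0 0;0 0 0 0 0 0' ; python3 - <<'E'
from h import *
from cell import manip
go(622,-17,51.5,0)
c=manip.camera("wrist");cv2.imwrite("pics/w3.png",c["color"][:,:,::-1]);z=manip.read_state()["eef_pos"];wele(c,'b',z[:2],z[2]-31+10)
E
```

```text
clock: 16.68
eef_pos: [411.2, -16.8, 119.5]
eef_rot: [-3.142, 0.001, 0.001]
wrist_force: [0.1, -0.7, -3.1]
finger_gap: 42.7
finger_force: 20.0
clock: 18.3
eef_pos: [621.1, -17.2, 119.9]
eef_rot: [3.142, 0.0, -0.0]
wrist_force: [0.2, -0.7, -3.3]
finger_gap: 42.2
finger_force: 20.0
clk 18.3 pos [621.1 -17.2 119.9] rot [180.   0.  -0.] gap 42.2 F [ 0.2 -0.7 -3.3]
turn [ 0.  0. -0.] shift now-axes [ 0.023 -0.005  1.711] after-turn axes [ 0.023 -0.005  1.711]
b rect orig [628.5 -15.6] yaw -24.9 L 89.9 of 99.8 body w 58.5 zmax 193.6 12079
b pca orig [627.8 -17.7] yaw -1.0 L 89.9 of 99.8 body w 67.4 zmax 193.6 12079
```

View pics/w3.png

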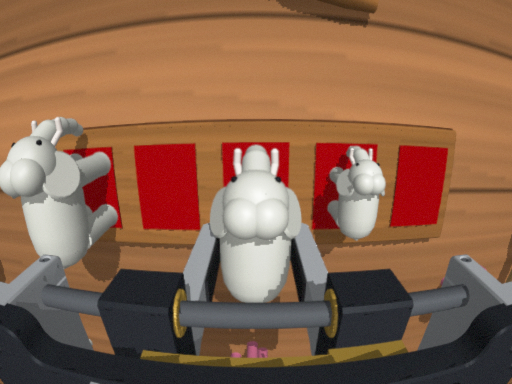

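b is held square at (255,230) over the middle pad, c stands on its pad at (357,195), and the lead is untouched at (50,205).

```bash
python3 -m creep '0.02 0 0.2 0 0 0;0 0 0.4 0 0 0;0 0 0.3 0 0 0;0 0 0.3 0 0 0;0 0 0.2 0 0 0;0 0 0.12 0 0 0;0 0 0.08 0 0 0;0 0 0.06 0 0 0;0 0 0.04 0 0 0;0 0 0.02 0 0 0;0 0 0 0 0 0;0 0 0 0 0 0;0 0 0 0 0 0'
```

```text
clock: 19.98
eef_pos: [622.2, -17.1, 51.3]
eef_rot: [3.142, -0.0, -0.0]
wrist_force: [-1.7, -0.3, 0.1]
finger_gap: 42.1
finger_force: 20.0
```

```bash
python3 -m creep '0 0 0 0 0 0;0 0 0 0 0 0;0 0 0 0 0 0;0 0 0 0 0 0;0 0 -0.1 0 0 0;0 0 -0.2 0 0 0;0 0 -0.5 0 0 0;0 0 -0.6 0 0 0;0 0 -0.6 0 0 0;0 0 -0.8 0 0 0;0 0 -0.8 0 0 0;0 0 -0.8 0 0 0;0 0 0 0 0 0' 0.42; python3 - <<'E'
from h import *
from cell import manip
go(411,97,225,29.5)
c=manip.camera("wrist");wele(c,'c',(622,-107),28);wele(c,'b',(622,-17),28);wele(c,'d',(410,97))
E
```

```text
clock: 21.6
eef_pos: [623.0, -17.2, 231.2]
eef_rot: [3.141, -0.006, -0.0]
wrist_force: [0.8, 0.2, -0.5]
finger_gap: 54.6
finger_force: 0.0
clk 21.6 pos [623.  -17.2 231.2] rot [180.   -0.3  -0. ] gap 54.6 F [ 0.8  0.2 -0.5]
turn [ 0.001 -0.002 -0.164] shift now-axes [-5.3   -2.854  0.122] after-turn axes [-3.206 -5.094  0.154]
c rect orig [ 623.6 -105.7] yaw -9.8 L 82.8 of 83.5 body w 40.3 zmax 93.2 1679
c pca orig [ 622.5 -106.7] yaw 0.0 L 82.4 of 83.5 body w 36.5 zmax 93.2 1679
b rect orig [625.4 -19.1] yaw 1.4 L 96.8 of 99.8 body w 49.1 zmax 107.7 2595
b pca orig [625.3 -18. ] yaw -0.7 L 96.8 of 99.8 body w 47.9 zmax 107.7 2595Traceback (most recent call last):
  File "<stdin>", line 4, in <module>
  File "h.py", line 45, in wele
    n,l,st,_=cv2.connectedComponentsWithStats(m.astype(np.uint8));i=1+np.argmax(st[1:,4]);p=P[l==i]
                                                                      ~~~~~~~~~^^^^^^^^^^
    return _wrapfunc(a, 'argmax', axis=axis, out=out, **kwds)
    return bound(*args, **kwds)
ValueError: attempt to get argmax of an empty sequence
```

```bash
python3 -m creep '-0.3 -0.16 0 0 0 0;-0.6 -0.32 0 0 0 0;-0.7 -0.38 0 0 0 0;-0.8 -0.44 0 0 0 0;-0.8 -0.44 0 0 0 0;-0.7 -0.38 0 0 0 0;-0.6 -0.32 0 0 0 0;-0.5 -0.27 0 0 0 0;-0.25 -0.14 0.1 0 0 0;0 0 0 0 0 -0.041;0 0 0 0 0 -0.041;0 0 0 0 0 -0.041;0 0 0 0 0 -0.041;0 0 0 0 0 0;0 0 0 0 0 0' 0.4;  python3 - <<'E'
from h import *
from cell import manip
c=manip.camera("wrist");cv2.imwrite("pics/w4.png",c["color"][:,:,::-1])
go(412.5,97,16,29.5)
wele(c,'d',(412,97));wele(c,'a',(380,274))
E
```

```text
clock: 23.52
eef_pos: [412.1, 96.8, 222.7]
eef_rot: [-3.141, 0.001, 0.512]
wrist_force: [0.4, -1.0, -0.1]
finger_gap: 56.6
finger_force: 0.0
clk 23.6 pos [412.2  96.8 222.9] rot [-180.     0.    29.4] gap 56.5 F [0.2 0.  0.2]
turn [-0.     0.    -0.001] shift now-axes [0.011 0.    5.171] after-turn axes [ 0.01  -0.     5.171]
d rect orig [415.7  97.6] yaw 33.1 L 66.8 of 69.6 body w 33.6 zmax 61.9 1079
d pca orig [414.6  99.3] yaw 27.9 L 67.0 of 69.6 body w 33.3 zmax 61.9 1079
a rect orig [382.9 275. ] yaw 6.6 L 118.4 of 118.3 body w 53.9 zmax 103.2 3548
a pca orig [383.3 271.1] yaw 15.4 L 118.3 of 118.3 body w 52.0 zmax 103.2 3548
```

View pics/w4.png

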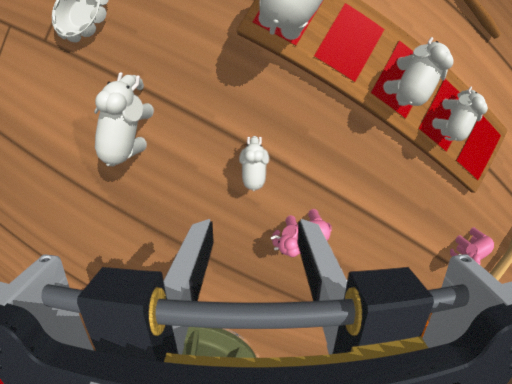

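d is upright at (254,165), the pink decoy is at (300,232), and a is at (120,120).

```bash
python3 -m creep '-0.03 -0.035 0.4 0 0 0;0 0 0.8 0 0 0;0 0 0.8 0 0 0;0 0 0.8 0 0 0;0 0 0.7 0 0 0;0 0 0.6 0 0 0;0 0 0.4 0 0 0;0 0 0.3 0 0 0;0 0 0.2 0 0 0;0 0 0.17 0 0 0;0 0 0 0 0 0;0 0 0 0 0 0' 0.4 10 && python3 -m creep '0 0 0 0 0 0;0 0 0 0 0 0;0 0 0 0 0 0;0 0 0 0 0 0;0 0 0 0 0 0;0 0 0 0 0 0' 1 10; python3 -c "
from h import *
go(624,-197,120,0)"
```

```text
clock: 25.08
eef_pos: [410.6, 97.5, 16.5]
eef_rot: [3.141, -0.0, 0.515]
wrist_force: [-0.7, -0.1, -0.1]
finger_gap: 56.3
finger_force: 0.0
clock: 25.82
eef_pos: [410.5, 97.5, 16.3]
eef_rot: [3.142, -0.0, 0.515]
wrist_force: [-0.2, 0.5, 3.0]
finger_gap: 29.5
finger_force: 10.0
clk 25.8 pos [410.5  97.5  16.3] rot [180.   -0.   29.5] gap 29.5 F [-0.2  0.5  3. ]
turn [ 0.    -0.     0.164] shift now-axes [ 1.018  9.037 -2.591] after-turn axes [ 5.338  7.363 -2.592]
```

```bash
python3 -m creep '0 0 -0.1 0 0 0;0 0 -0.2 0 0 0;0 0 -0.4 0 0 0;0 0 -0.5 0 0 0;0 0 -0.5 0 0 0;0 0 -0.5 0 0 0;0 0 -0.3 0 0 0;0 0 -0.1 0 0 0.02;0 0 0 0 0 0.03;0 0 0 0 0 0.03;0 0 0 0 0 0.03;0 0 0 0 0 0.03;0 0 0 0 0 0.024;0 0 0 0 0 0' && python3 -m creep '0 0.3 0 0 0 0;0 0.6 0 0 0 0;0 0.8 0 0 0 0;0 0.8 0 0 0 0;0 0.8 0 0 0 0;0 0.8 0 0 0 0;0 0.8 0 0 0 0;0 0.8 0 0 0 0;0 0.7 0 0 0 0;0 0.5 0 0 0 0;0 0.3 0 0 0 0;0 0.16 0 0 0 0;0 0 0 0 0 0;0 0 0 0 0 0' && python3 -m creep '0.3 0 0 0 0 0;0.5 0 0 0 0 0;0.7 0 0 0 0 0;0.7 0 0 0 0 0;0.7 0 0 0 0 0;0.7 0 0 0 0 0;0.6 0 0 0 0 0;0.5 0 0 0 0 0;0.3 0 0 0 0 0;0.2 0 0 0 0 0;0.1 0 0 0 0 0;0 0 0 0 0 0;0 0 0 0 0 0'; python3 - <<'E'
from h import *
from cell import manip
go(621,-197,36.5,0)
c=manip.camera("wrist");z=manip.read_state()["eef_pos"];wele(c,'d',z[:2],z[2]-16+10)
E
```

```text
clock: 27.58
eef_pos: [410.3, 97.5, 120.2]
eef_rot: [3.142, 0.0, 0.0]
wrist_force: [0.2, 0.0, -0.8]
finger_gap: 29.5
finger_force: 10.0
clock: 29.32
eef_pos: [410.4, -196.5, 120.3]
eef_rot: [-3.142, 0.0, 0.001]
wrist_force: [-0.1, -0.2, -1.7]
finger_gap: 29.2
finger_force: 10.0
clock: 30.95
eef_pos: [622.2, -197.0, 120.3]
eef_rot: [-3.142, 0.0, -0.0]
wrist_force: [0.6, -0.1, -1.2]
finger_gap: 29.3
finger_force: 10.0
clk 30.9 pos [ 622.2 -197.   120.3] rot [-180.    0.   -0.] gap 29.3 F [ 0.6 -0.1 -1.2]
turn [-0.  0. -0.] shift now-axes [-3.000e-02  1.000e-03  2.095e+00] after-turn axes [-3.000e-02  1.000e-03  2.095e+00]
d rect orig [ 629.6 -199.5] yaw 30.1 L 61.0 of 69.6 body w 44.9 zmax 180.4 6385
d pca orig [ 627.3 -197.4] yaw -2.7 L 66.9 of 69.6 body w 54.0 zmax 180.4 6385
```

```bash
python3 -m creep '-0.04 0 0.3 0 0 0;0 0 0.5 0 0 0;0 0 0.4 0 0 0;0 0 0.3 0 0 0;0 0 0.2 0 0 0;0 0 0.14 0 0 0;0 0 0.1 0 0 0;0 0 0.07 0 0 0;0 0 0.05 0 0 0;0 0 0.03 0 0 0;0 0 0.01 0 0 0;0 0 0 0 0 0;0 0 0 0 0 0;0 0 0 0 0 0'
```

```text
clock: 32.75
eef_pos: [620.9, -196.9, 36.4]
eef_rot: [3.142, -0.0, -0.0]
wrist_force: [-1.2, 1.2, 2.1]
finger_gap: 29.1
finger_force: 10.0
```

```bash
python3 -m creep '0 0 0 0 0 0;0 0 0 0 0 0;0 0 0 0 0 0;0 0 0 0 0 0;0 0 -0.1 0 0 0;0 0 -0.2 0 0 0;0 0 -0.5 0 0 0;0 0 -0.6 0 0 0;0 0 -0.6 0 0 0;0 0 -0.8 0 0 0;0 0 -0.8 0 0 0;0 0 -0.8 0 0 0;0 0 -0.4 0 0 0;0 0 0 0 0 0' 0.55; python3 - <<'E'
from h import *
from cell import manip
go(381,273,250,13)
c=manip.camera("wrist");wele(c,'c',(622,-107),28);wele(c,'d',(622,-197),28)
cv2.imwrite("pics/w5.png",c["color"][:,:,::-1])
P=wcloud(c);ok=red(c)&(c["range_z"]>0);n,l,st,ce=cv2.connectedComponentsWithStats(ok.astype(np.uint8))
for i in range(1,n):
    if st[i,4]>200:p=P[l==i];print(ce[i].round(),p.mean(0).round(1),axis(p[:,:2]))
E
```

```text
clock: 34.5
eef_pos: [621.0, -197.0, 229.5]
eef_rot: [3.141, -0.002, -0.0]
wrist_force: [-0.2, 0.2, -0.2]
finger_gap: 42.3
finger_force: 0.0
clk 34.5 pos [ 621.  -197.   229.5] rot [ 1.8e+02 -1.0e-01 -0.0e+00] gap 42.3 F [-0.2  0.2 -0.2]
turn [ 0.    -0.001 -0.072] shift now-axes [ -6.001 -11.749  -0.533] after-turn axes [ -3.204 -12.798  -0.513]
c rect orig [ 624.7 -111.9] yaw 11.6 L 80.5 of 83.5 body w 41.4 zmax 92.9 1707
c pca orig [ 623.5 -110.6] yaw 1.4 L 80.5 of 83.5 body w 36.3 zmax 92.9 1707
d rect orig [ 625.3 -199.1] yaw 2.5 L 67.5 of 69.6 body w 32.0 zmax 82.1 1151
d pca orig [ 625.2 -198.3] yaw -0.6 L 67.6 of 69.6 body w 29.7 zmax 82.1 1151
[256. 162.] [ 627.2 -199.    20.3] (array([ 623.9432373 , -198.39178467]), [63.79269790649414, 90.4583969116211], np.float32(0.75762844))
[204. 161.] [ 628.4 -129.    20.3] (array([ 624.03540039, -126.00740051]), [30.734264373779297, 89.62797546386719], np.float32(2.0454264))
[140. 163.] [628.2 -36.2  20.2] (array([623.39355469, -28.20714569]), [46.38833999633789, 89.07899475097656], np.float32(1.5840952))
[ 78. 168.] [622.9  71.2  20.1] (array([622.85015869,  71.12471008]), [64.8941879272461, 89.12651062011719], np.float32(0.3532478))
[ 39. 167.] [627.  154.   20.1] (array([630.73022461, 159.55194092]), [61.87672424316406, 72.5118408203125], np.float32(0.8379814))
```

View pics/w5.png

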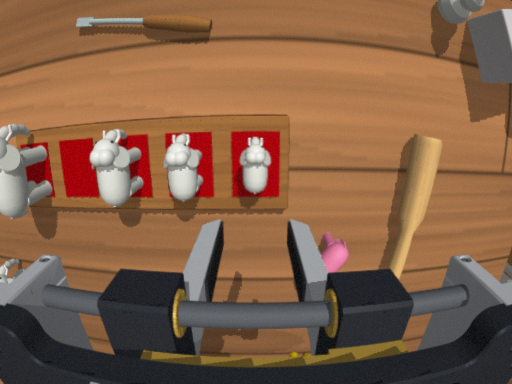

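d stands centred on the end pad (256,162), and c and b stand on theirs at (183,170) and (115,170).

```bash
python3 -m creep '-0.2 -0.35 0 0 0 0;-0.3 -0.65 -0.1 0 0 0;-0.4 -0.8 -0.1 0 0 0;-0.4 -0.8 -0.1 0 0 0;-0.4 -0.8 -0.1 0 0 0;-0.4 -0.8 -0.1 0 0 0;-0.4 -0.8 0 0 0 0;-0.4 -0.8 0 0 0 0;-0.4 -0.8 0 0 0 0;-0.4 -0.8 0 0 0 0;-0.4 -0.8 0 0 0 0;-0.4 -0.8 0 0 0 0;-0.4 -0.8 0 0 0 0;-0.4 -0.75 0 0 0 0;-0.3 -0.6 0 0 0 0;-0.25 -0.4 0 0 0 0;-0.15 -0.2 0 0 0 0;0 0 0 0 0 -0.036;0 0 0 0 0 -0.036;0 0 0 0 0 0' 0; python3 -m creep '0 0 0 0 0 0;0 0 0 0 0 0';  python3 - <<'E'
from h import *
from cell import manip
c=manip.camera("wrist")
go(381,273,40.2,13)
wele(c,'a',(380,274))
E
```

```text
clock: 37.05
eef_pos: [380.8, 272.8, 247.7]
eef_rot: [3.141, 0.001, 0.225]
wrist_force: [-0.7, 0.3, -0.3]
finger_gap: 94.0
finger_force: 0.0
clock: 37.3
eef_pos: [380.9, 273.0, 248.1]
eef_rot: [3.142, 0.0, 0.225]
wrist_force: [0.0, 1.4, 0.7]
finger_gap: 94.2
finger_force: 0.0
clk 37.4 pos [380.9 273.  248.2] rot [180.    0.   12.9] gap 93.9 F [ 0.7 -0.4  0.4]
turn [ 0.     0.    -0.001] shift now-axes [4.000e-03 1.000e-03 5.199e+00] after-turn axes [3.000e-03 1.000e-03 5.199e+00]
a rect orig [384.2 276.7] yaw 12.8 L 113.6 of 118.3 body w 58.8 zmax 103.6 3181
a pca orig [384.2 276.6] yaw 13.1 L 113.6 of 118.3 body w 58.8 zmax 103.6 3181
```

```bash
python3 -m creep '0.01 -0.05 0.3 0 0 0;0 0 0.7 0 0 0;0 0 0.8 0 0 0;0 0 0.8 0 0 0;0 0 0.7 0 0 0;0 0 0.6 0 0 0;0 0 0.5 0 0 0;0 0 0.4 0 0 0;0 0 0.2 0 0 0;0 0 0.1 0 0 0;0 0 0.09 0 0 0;0 0 0 0 0 0;0 0 0 0 0 0' 0 30 && python3 -m creep '0 0 0 0 0 0;0 0 0 0 0 0;0 0 0 0 0 0;0 0 0 0 0 0;0 0 0 0 0 0;0 0 0 0 0 0;0 0 0 0 0 0' 1 30; python3 -c "
from h import *
go(622,73,130,0)"
```

```text
clock: 38.98
eef_pos: [380.9, 275.2, 41.0]
eef_rot: [-3.141, -0.001, 0.226]
wrist_force: [-0.2, -0.0, 0.6]
finger_gap: 93.9
finger_force: 0.0
clock: 39.85
eef_pos: [380.8, 275.2, 40.7]
eef_rot: [-3.141, -0.0, 0.226]
wrist_force: [-1.0, 1.9, 0.8]
finger_gap: 50.3
finger_force: 30.0
clk 39.9 pos [380.8 275.2  40.7] rot [-180.   -0.   13.] gap 50.3 F [-1.   1.9  0.8]
turn [-0.    -0.     0.072] shift now-axes [ 4.742  6.279 -2.233] after-turn axes [ 6.03   5.056 -2.233]
```

```bash
python3 -m creep '0 0 -0.1 0 0 0;0 0 -0.2 0 0 0;0 0 -0.4 0 0 0;0 0 -0.5 0 0 0;0 0 -0.5 0 0 0;0 0 -0.3 0 0 0;0 0 -0.23 0 0 0;0 0 0 0 0 0.018;0 0 0 0 0 0.018;0 0 0 0 0 0.018;0 0 0 0 0 0.018;0 0 0 0 0 0' && python3 -m creep '0 0.2 0 0 0 0;0 0.4 0 0 0 0;0 0.6 0 0 0 0;0 0.7 0 0 0 0;0 0.7 0 0 0 0;0 0.7 0 0 0 0;0 0.6 0 0 0 0;0 0.5 0 0 0 0;0 0.35 0 0 0 0;0 0.2 0 0 0 0;0 0.1 0 0 0 0;0 0 0 0 0 0;0 0 0 0 0 0' && python3 -m creep '0.2 0 0 0 0 0;0.4 0 0 0 0 0;0.6 0 0 0 0 0;0.7 0 0 0 0 0;0.7 0 0 0 0 0;0.7 0 0 0 0 0;0.7 0 0 0 0 0;0.7 0 0 0 0 0;0.5 0 0 0 0 0;0.4 0 0 0 0 0;0.25 0 0 0 0 0;0.15 0 0 0 0 0;0 0 0 0 0 0;0 0 0 0 0 0'; python3 - <<'E'
from h import *
from cell import manip
go(622,73,61,0)
c=manip.camera("wrist");z=manip.read_state()["eef_pos"];wele(c,'a',z[:2],z[2]-40.5+10)
cv2.imwrite("pics/w6.png",c["color"][:,:,::-1])
E
```

```text
clock: 41.35
eef_pos: [380.6, 275.0, 129.7]
eef_rot: [3.141, 0.001, 0.0]
wrist_force: [0.2, -0.1, -6.4]
finger_gap: 50.4
finger_force: 30.0
clock: 42.98
eef_pos: [380.8, 73.5, 129.8]
eef_rot: [-3.142, 0.0, 0.0]
wrist_force: [-0.2, 0.6, -6.5]
finger_gap: 49.5
finger_force: 30.0
clock: 44.72
eef_pos: [620.5, 73.2, 129.9]
eef_rot: [3.142, 0.0, 0.0]
wrist_force: [0.1, -0.2, -5.9]
finger_gap: 50.2
finger_force: 30.0
clk 44.7 pos [620.5  73.2 129.9] rot [180.   0.   0.] gap 50.2 F [ 0.1 -0.2 -5.9]
turn [0. 0. 0.] shift now-axes [0.038 0.004 1.722] after-turn axes [0.038 0.004 1.722]
a rect orig [629.9  73.5] yaw -22.8 L 103.9 of 118.3 body w 70.7 zmax 211.6 15802
a pca orig [630.9  72.7] yaw -0.1 L 101.0 of 118.3 body w 75.1 zmax 211.6 15802
```

View pics/w6.png

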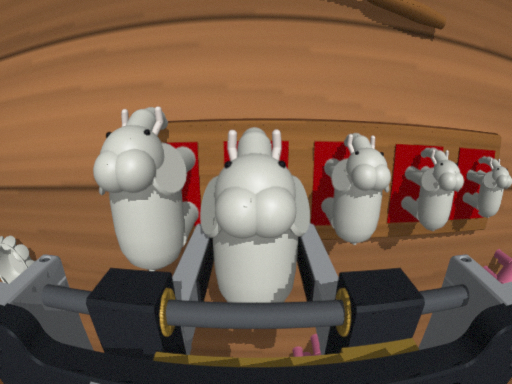

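a hangs square between the lead (150,190) and b (357,190), over its pad, with clear gaps on both sides.

```bash
python3 -m creep '0.02 0 0.2 0 0 0;0 0 0.4 0 0 0;0 0 0.3 0 0 0;0 0 0.3 0 0 0;0 0 0.2 0 0 0;0 0 0.12 0 0 0;0 0 0.08 0 0 0;0 0 0.06 0 0 0;0 0 0.04 0 0 0;0 0 0.02 0 0 0;0 0 0 0 0 0;0 0 0 0 0 0;0 0 0 0 0 0'
```

```text
clock: 46.4
eef_pos: [621.6, 73.1, 61.1]
eef_rot: [3.142, -0.0, -0.0]
wrist_force: [0.6, 0.1, -6.9]
finger_gap: 49.9
finger_force: 30.0
```

Still hanging; lower a little more.

```bash
python3 -m creep '0 0 0.015 0 0 0;0 0 0.01 0 0 0;0 0 0 0 0 0;0 0 0 0 0 0'
```

```text
clock: 46.9
eef_pos: [621.7, 73.2, 60.9]
eef_rot: [-3.142, -0.001, 0.0]
wrist_force: [-5.3, 1.1, 5.5]
finger_gap: 50.2
finger_force: 30.0
```

```bash
python3 -m creep '0 0 0 0 0 0;0 0 0 0 0 0;0 0 0 0 0 0;0 0 0 0 0 0;0 0 -0.1 0 0 0;0 0 -0.2 0 0 0;0 0 -0.5 0 0 0;0 0 -0.6 0 0 0;0 0 -0.6 0 0 0;0 0 -0.8 0 0 0;0 0 -0.8 0 0 0;0 0 -0.8 0 0 0;0 0 0 0 0 0' 0.37 && python3 -m creep '-0.5 0 0 0 0 0;-0.8 0 0 0 0 0;-0.8 0 0 0 0 0;-0.8 0 0 0 0 0;-0.8 0 0 0 0 0;-0.8 0 0 0 0 0;-0.5 0 0 0 0 0;0 0 0 0 0 0;0 0 0 0 0 0'; python3 - <<'E'
from h import *
from cell import manip
c=manip.camera("wrist");go(0,0,0,0)
for k,y in dict(a=73,b=-17,c=-107,d=-197).items(): wele(c,k,(623,y),28)
t=manip.camera("top");eles(t,{k:(620,y+2) for k,y in dict(a=73,b=-17,c=-107,d=-197,L=163).items()})
cv2.imwrite("pics/w7.png",c["color"][:,:,::-1])
P=wcloud(c);ok=red(c)&(c["range_z"]>0);n,l,st,ce=cv2.connectedComponentsWithStats(ok.astype(np.uint8))
for i in range(1,n):
    if st[i,4]>200:p=P[l==i];print(ce[i].round(),p.mean(0).round(1),axis(p[:,:2]))
E
```

```text
clock: 48.52
eef_pos: [622.3, 73.2, 240.2]
eef_rot: [-3.141, -0.006, -0.0]
wrist_force: [0.4, 0.0, -0.6]
finger_gap: 59.1
finger_force: 0.0
clock: 49.65
eef_pos: [422.0, 73.1, 236.1]
eef_rot: [-3.142, -0.0, -0.0]
wrist_force: [0.6, 0.6, -0.5]
finger_gap: 59.1
finger_force: 0.0
clk 49.7 pos [422.1  73.1 236. ] rot [180.   0.  -0.] gap 59.4 F [-0.2  0.5 -1.4]
turn [ 0.  0. -0.] shift now-axes [-10.552   1.829   5.9  ] after-turn axes [-10.553   1.827   5.899]
a rect orig [589.5  73. ] yaw -0.2 L 54.3 of 118.3 body w 47.3 zmax 107.0 1839
a pca orig [599.3  67.5] yaw 76.2 L 54.3 of 118.3 body w 58.1 zmax 107.0 1839
b rect orig [604.3 -16.2] yaw -0.8 L 63.4 of 99.8 body w 40.4 zmax 94.0 1474
b pca orig [605.1 -16.7] yaw 4.6 L 64.9 of 99.8 body w 40.5 zmax 94.0 1474
c rect orig [ 611.4 -106.7] yaw -4.4 L 62.2 of 83.5 body w 34.3 zmax 94.1 1410
c pca orig [ 612.4 -107.1] yaw 2.8 L 64.5 of 83.5 body w 34.2 zmax 94.1 1410
d rect orig [ 623.7 -193.3] yaw -12.7 L 66.5 of 69.6 body w 32.4 zmax 82.0 967
d pca orig [ 623.5 -194.5] yaw -0.5 L 68.7 of 69.6 body w 26.7 zmax 82.0 967
a top orig [625. 
[... 441 characters left out ...]
0 lat 0.0 -16.7 1270
[208.  25.] [615.  134.9  20.3] (array([614.18267822, 135.97099304]), [13.669097900390625, 73.21337127685547], np.float32(-1.2587644))
[274.  37.] [596.4  47.7  20.4] (array([613.71881104,  53.91545868]), [28.881275177001953, 71.76778411865234], np.float32(0.018248396))
[316.  34.] [603.1  -8.1  20.5] (array([615.51904297, -18.59027481]), [64.07557678222656, 74.03105163574219], np.float32(0.30522183))
[377.  33.] [613.7 -96.3  20.5] (array([ 622.57458496, -107.60467529]), [63.153602600097656, 87.88885498046875], np.float32(0.90377706))
[431.  41.] [ 617.1 -187.8   20.6] (array([ 624.53729248, -197.82330322]), [64.99919128417969, 90.41378021240234], np.float32(1.4899621))
```

View pics/w7.png

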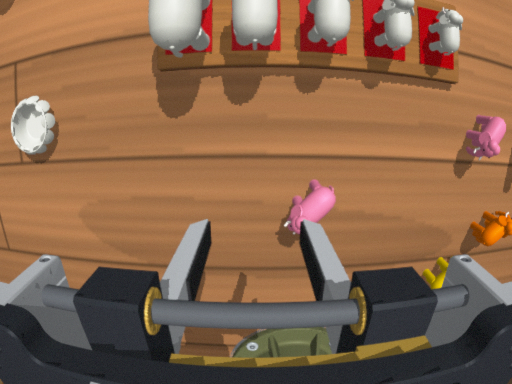

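All five stand upright in the row, but the view cuts off their heads. I'll step forward for one proper check of a and b.

```bash
python3 -m creep '0.5 0 0 0 0 0;0.8 0.2 0 0 0 0;0.8 0.3 0 0 0 0;0.8 0.3 0 0 0 0;0.6 0.2 0 0 0 0;0 0 0 0 0 0;0 0 0 0 0 0;0 0 0 0 0 0'; python3 - <<'E'
from h import *
from cell import manip
c=manip.camera("wrist");go(0,0,0,0)
for k,y in dict(a=73,b=-17,c=-107,d=-197,L=163).items():
    try: wele(c,k,(623,y),28)
    except Exception as e: print(k,e)
cv2.imwrite("pics/w8.png",c["color"][:,:,::-1])
E
```

```text
clock: 50.75
eef_pos: [561.2, 33.4, 236.2]
eef_rot: [-3.142, -0.0, 0.0]
wrist_force: [-0.6, 0.3, 0.1]
finger_gap: 59.2
finger_force: 0.0
clk 50.8 pos [561.2  33.4 236.3] rot [-180.   -0.    0.] gap 59.3 F [-1.5  0.9  0.2]
turn [-0. -0.  0.] shift now-axes [-14.033   0.831   5.903] after-turn axes [-14.03    0.835   5.908]
a rect orig [624.3  73.4] yaw -1.5 L 114.6 of 118.3 body w 57.0 zmax 123.7 3989
a pca orig [624.3  72.8] yaw -0.6 L 114.8 of 118.3 body w 56.5 zmax 123.7 3989
b rect orig [624.8 -14.8] yaw -9.1 L 99.2 of 99.8 body w 49.3 zmax 107.8 2651
b pca orig [623.8 -16.3] yaw -0.4 L 98.7 of 99.8 body w 44.6 zmax 107.8 2651
c rect orig [ 622.5 -108.1] yaw 8.2 L 82.8 of 83.5 body w 38.4 zmax 93.4 1695
c pca orig [ 622. -106.] yaw -0.2 L 82.5 of 83.5 body w 35.4 zmax 93.4 1695
d rect orig [ 624.9 -196. ] yaw 6.4 L 67.9 of 69.6 body w 29.0 zmax 82.6 969
d pca orig [ 624.8 -194.8] yaw -1.4 L 68.0 of 69.6 body w 30.5 zmax 82.6 969
L rect orig [625.9 161.1] yaw -7.7 L 138.8 of 139 body w 63.7 zmax 141.8 5601
L pca orig [624.9 158.4] yaw 0.6 L 138.4 of 139 body w 62.5 zmax 141.8 5601
```

View pics/w8.png

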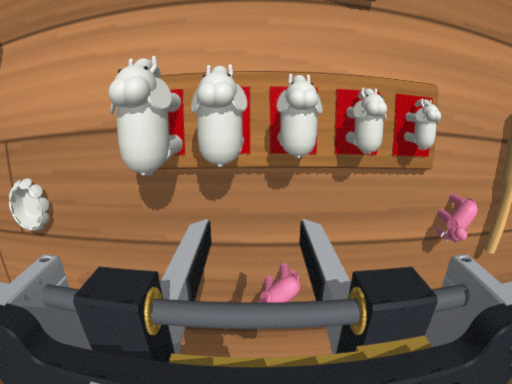

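The heights fall from the lead at (145,120) through a (220,120), b (300,118) and c (368,122) to d (426,125). All stand within about 4 mm of their pad centres and square to the board. The arm is clear at z 236.

```bash
python3 -c "
from cell import manip
print(manip.sign_off())"
```

```text
the job is handed in; nothing more can be done
None
```

I handed the job in at about 51 s of the 112 s: all four elephants stand on their pads in falling height order from the lead, about 4 mm or less from the pad centres and square to the board by the last wrist-camera check, with no sign that the lead or bowl moved; the sign-off returned no verdict.

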